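# Find the 12 mm sign panel by feel and clip it into the sign base

## Task

The stall's sign base takes only the 12 mm panel: feel the three look-alike white panels in the rack between the fingers to find the one that is 12 mm thick, lift it out, and push it gently straight down between the jaws of the sign base until it stands fully home on the hard stop at the bottom, upright, then let go. Do not force anything into the base (push with no more than about 20 N), and leave the other two panels standing in their pockets and everything else on the table where it is.

Things in the scene. Friction and masses are not known exactly. Their poses are not given: they have to be found in the camera images.
- panel_a_mid (a point): centre (55 mm above the lower edge) of one of three look-alike opal white panels, 50 mm wide (its y), 110 mm tall (its z, upright), about 70 g. Thickness is along its x: one panel is 8 mm, one 12, one 16; which this is, is not told and must be measured. It stands loose on its lower edge in one of the rack's three pockets, in any order
- panel_b_mid (a point): centre (55 mm above the lower edge) of one of three look-alike opal white panels, 50 mm wide (its y), 110 mm tall (its z, upright), about 70 g. Thickness is along its x: one panel is 8 mm, one 12, one 16; which this is, is not told and must be measured. It stands loose on its lower edge in one of the rack's three pockets, in any order
- panel_c_mid (a point): centre (55 mm above the lower edge) of one of three look-alike opal white panels, 50 mm wide (its y), 110 mm tall (its z, upright), about 70 g. Thickness is along its x: one panel is 8 mm, one 12, one 16; which this is, is not told and must be measured. It stands loose on its lower edge in one of the rack's three pockets, in any order
- rack: pale wooden rack fixed to the table, 70 x 230 mm (its x, y); three pockets in a row along its y at -75, 0 and +75 mm, each 17 mm wide (x), 58 mm long (y), floor 6 mm above the table, walls up to 30 mm. A panel stands in each pocket with its faces towards the rack's +-x. Origin under its centre, on the table
- base: black sign base fixed to the table, 110 x 90 mm (x, y), origin under its centre. A slot along its y lies between a fixed aluminium jaw (face at x = -6 mm) and an orange spring jaw (face at x = +3.5 mm when empty). Jaws 44 mm high, polished, bevelled over the top 10 and 14 mm, back to x = -10.5 and +10.5 mm at the mouth; slot 70 mm long between end cheeks 30 mm high. A 12 mm panel sits centred at x = 0, its width along the base's y
- slot_mouth (a point): middle of the slot's mouth, at the height of the jaw tops (44 mm above the table), in the mid-plane of a properly clamped 12 mm panel
- jaw (a joint): how far the spring jaw is pushed back (to +x of the base), m: 0 empty (slot 9.5 mm wide), about 0.0025 with the 12 mm panel, 0.005 its limit. It pinches a 12 mm panel with about 10 N: pushing down past the bevels takes 6 to 16 N, then a steady 4 to 9 N of friction; the panel stays down when let go
- plunger (a joint): how far the sprung contact hidden at the slot's bottom is pressed, m: 0 free, about 0.006 when the panel stands on the hard stop. The contact gives only 0.5 to 1.5 N; the stop is solid. The stop's depth differs each time, from 18 to 33 mm below the jaw tops, and must be felt for
- flask: bystander: black drinking flask with a yellow band and a loop handle, 72 mm across, 230 mm tall; origin under its centre
- carton: bystander: brown carton 90 x 110 x 70 mm; origin under its centre
- tape: bystander: roll of tan packing tape lying flat, 90 mm across, 24 mm high; origin under its centre
- marker: bystander: red marker pen with a black cap, lying on the table, 116 mm long (its x), 16 mm thick; origin under its centre
Things that resemble listed ones, but are neither listed nor needed, are in the scene too. What is shaped like the part that bears panel_c_mid but green or yellow is not meant. What is shaped like the base but purple is not meant.

How it is judged:
On the way:
1. one panel is lifted clear of the rack (height (world z) of any of panel_a_mid, panel_b_mid, panel_c_mid above 0.1 m), for 0.1 s.
At the end, for the whole second after the job is handed in: 12 mm panel clamped in the base (jaw back 1.5 to 3.8 mm), fully home (contact pressed over 4.8 mm), upright and in line with the slot within 0.12 rad, within 12 mm of the slot's middle; the other two in their pockets, within 20 mm of their starts, tilted under 0.35 rad; robot clear (value of joint plunger above 0.0048 m and value of joint jaw between 0.0015 and 0.0038 m and (((horizontal distance between panel_a_mid and slot_mouth below 0.012 m and angle between panel_a_mid's own z axis and vertical below 0.12 rad and angle between the y axis of panel_a_mid and the y axis of base, either way round below 0.12 rad) and (distance of panel_b_mid from where it was at the start of the episode below 0.02 m and angle between panel_b_mid's own z axis and vertical below 0.35 rad) and (distance of panel_c_mid from where it was at the start of the episode below 0.02 m and angle between panel_c_mid's own z axis and vertical below 0.35 rad)) or ((horizontal distance between panel_b_mid and slot_mouth below 0.012 m and angle between panel_b_mid's own z axis and vertical below 0.12 rad and angle between the y axis of panel_b_mid and the y axis of base, either way round below 0.12 rad) and (distance of panel_a_mid from where it was at the start of the episode below 0.02 m and angle between panel_a_mid's own z axis and vertical below 0.35 rad) and (distance of panel_c_mid from where it was at the start of the episode below 0.02 m and angle between panel_c_mid's own z axis and vertical below 0.35 rad)) or ((horizontal distance between panel_c_mid and slot_mouth below 0.012 m and angle between panel_c_mid's own z axis and vertical below 0.12 rad and angle between the y axis of panel_c_mid and the y axis of base, either way round below 0.12 rad) and (distance of panel_a_mid from where it was at the start of the episode below 0.02 m and angle between panel_a_mid's own z axis and vertical below 0.35 rad) and (distance of panel_b_mid from where it was at the start of the episode below 0.02 m and angle between panel_b_mid's own z axis and vertical below 0.35 rad)))); the robot touches nothing.
It fails at once if the forces on the sign base, its own clamping (about 20 N) included, pass 40 N (contact force between anything else and base above 40 N).
It fails at once if a bystander (flask, carton, tape or marker) is moved more than 30 mm (distance of any of flask, carton, tape, marker from where it was at the start of the episode above 0.03 m).
It also fails if it takes over 72 s, if anything falls off the work surface, if the arm or the gripper's body presses on something with over 40 N, if the wrist force passes 120 N, or if a joint passes its speed limit or range.

## Robot

A 6-joint arm with a two-finger parallel gripper is mounted at the origin on the work surface. World frame = base frame: x ahead of the robot, y to its left, z up, the work surface at z = 0. Lengths are in m, angles in rad, forces in N, time in s.
With the tool pointing down it reaches from about 0.3 to 0.825 m from the base axis. Payload 5.4 kg.
Tool frame: the origin (TCP) lies on the centre line of the jaws, within the pads' length; the fingertips stand 22 mm ahead of it and the grasp point (between the pads) lies 3 mm ahead of it; z points along the fingers, y is the direction in which the jaws open and shut (so a half turn about z gives the same grasp; the last joint's range is limited). The gripper opens to 92 mm and grips with 3 to 60 N. Pads are 20 mm wide; open, the fingers measure 128 mm over their backs; the gripper's body (75 mm by 189 mm) begins 69 mm behind the grasp point.
Start: joints at [1.129, 0.158, 1.597, -0, 1.386, -0.21], TCP at [0.132, 0.56, 0.237] pointing down, gripper open.
Joint ranges: [-2.91, 2.91], [-0.94, 2.29], [0.18, 2.7], [-1.29, 4.43], [0.17, 2.64], [-3, 3]. Speed limits (rad/s): [2.57, 2.57, 3.14, 3.14, 3.14, 3.14].

## Interface

Orientations are given as a unit quaternion [w, x, y, z].
In Python, from workcell import bot, eyes gives the robot as it stands.
- The arm moves only by the shell command python3 -m creep 'ROWS' [FORCE]. ROWS is JSON, a list of rows, each a list of 3 entries, a list of its own where there are three numbers: the gripper command: -1 is shut, 1 is fully open, values between are in proportion, then the shift along the tool's x, y, z normalised to -1 to 1, where 1 is 0.03 m, then the turn about the tool's z normalised to -1 to 1, where 1 is 90 degrees. In form: [[hand, [dx, dy, dz], roll], ...]. A call has 1 to 10 rows; each row shifts and turns the pose as measured when the row begins, along the tool's axes as they then stand; what a row does not reach is not made up. A row lasts 1/12 s, in which the tool goes at most 41.7 mm and 7.16 degrees, less where a joint would pass 70% of its speed; a pose out of reach is approached as far as the arm can. A call with a number of a shift or a turn outside -1 to 1 is refused whole. A call with a gripper value outside its range is refused whole. The fingers move at their own pace and stop on an object; FORCE is the grip in N (left out, the last holds). Time passes only in rows, so rows that do not move let the fingers close. It gives the time, the measured TCP pose, the force and the opening at its end, in the units of the state.
- bot.get_obs(): the state, without advancing time (a new reading comes with each control period).
- eyes.camera(name): name is "scene" or "top"; returns (picture, depth): 400x640x3 uint8, red, green, blue; 400x640 float32, m along the optical axis (not along the pixel's ray), 0 where there is no reading.
- eyes.camera_info(name): a dict with "mtx" (3x3 intrinsics, pixels), "T" (4x4, takes a point from camera to world coordinates). Camera axes: x right, y down, z forward; pixel columns grow to the right and rows downward; lengths in m; the calibration is good to about 2 mm. A picture is of the moment at which its call begins. camera_info takes no time and is no camera call.
- bot.sign_off(): hands the job in, once; it reports no verdict.
The state is a dict: "t": time; "joint_pos": joint angles; "joint_velocities": joint speeds; "effort": joint torques, N m; "tcp_pos": TCP position; "ee_rot": TCP orientation; "contact_force": force on the tool from outside, world axes, zero at the start; "moment": the same for the moment, N m; "finger_gap": opening from 0.0 (shut) to 1.0 (fully open).
Only numpy, scipy, OpenCV 4.12 (cv2) and the standard library are available. Lean on these libraries where they do the work, as an engineer would, in place of code of your own. Each camera call takes 0.05 s, during which the arm holds its last target. There are 200 camera calls.

## Working session

There is one attempt and no reset: what is moved stays moved. The work goes in short steps, Python scripts to look and compute and a shell command to move; the robot and the scene stay as the last step left them, time stands still between calls to the robot, and variables do not carry over. Pictures are saved under pics/ and viewed, about 8 in all and at most 12, crops included, and the job is handed in when it is done.

```bash
mkdir -p pics; cat > h.py <<'E'
from workcell import bot, eyes
import numpy as np, cv2
def grab(n):
    p,d=eyes.camera(n); np.savez(f'{n}.npz',p=p,d=d); return p,d
def world(n,d,u,v):
    i=eyes.camera_info(n);K=np.array(i['mtx']);z=d[v,u]
    return (np.array(i['T'])@[(u-K[0,2])*z/K[0,0],(v-K[1,2])*z/K[1,1],z,1])[:3]
E
python3 - <<'E'
from h import *
for n in ('scene','top'):
    p,d=grab(n); cv2.imwrite(f'pics/{n}0.png',p[...,::-1])
    print(eyes.camera_info(n))
o=bot.get_obs(); print(o)
E
```

```text
{'mtx': array([[510.32326041,   0.        , 320.9106425 ],
       [  0.        , 510.32326041, 196.53813713],
       [  0.        ,   0.        ,   1.        ]]), 'T': array([[-0.05467126,  0.81164455, -0.58158764,  1.48218102],
       [ 0.99841559,  0.05220503, -0.02099892,  0.01968925],
       [ 0.01331814, -0.5818142 , -0.81321268,  1.35276157],
       [ 0.        ,  0.        ,  0.        ,  1.        ]])}
{'mtx': array([[373.16616617,   0.        , 319.39068245],
       [  0.        , 373.16616617, 196.13481029],
       [  0.        ,   0.        ,   1.        ]]), 'T': array([[ 0.1161585 , -0.96415036,  0.23858183,  0.31062226],
       [-0.99321893, -0.1139249 ,  0.02317901, -0.00845417],
       [ 0.00483236, -0.23965643, -0.97084574,  1.28156096],
       [ 0.        ,  0.        ,  0.        ,  1.        ]])}
{'t': 0.1, 'joint_pos': array([ 1.12889352e+00,  1.59019424e-01,  1.59807094e+00,  2.67437494e-05,
        1.38621812e+00, -2.10067956e-01]), 'joint_velocities': array([-0.00069786, -0.001647  , -0.00364767,  0.0008948 , -0.00097424,
       -0.00025434]), 'effort': array([-3.68733181e-04, -3.86508214e+01, -3.22956848e+01,  7.02974224e-02,
        3.39847547e-02, -1.52191211e-05]), 'tcp_pos': array([0.13188095, 0.55913612, 0.2357163 ]), 'ee_rot': array([-2.87191029e-04,  1.15660411e-01,  9.93288444e-01, -8.08523934e-04]), 'contact_force': array([-0.48289819, -0.31845821,  0.0205963 ]), 'moment': array([-0.03426687, -0.00020555,  0.06310394]), 'finger_gap': 0.9984834193906497}
```

View pics/scene0.png

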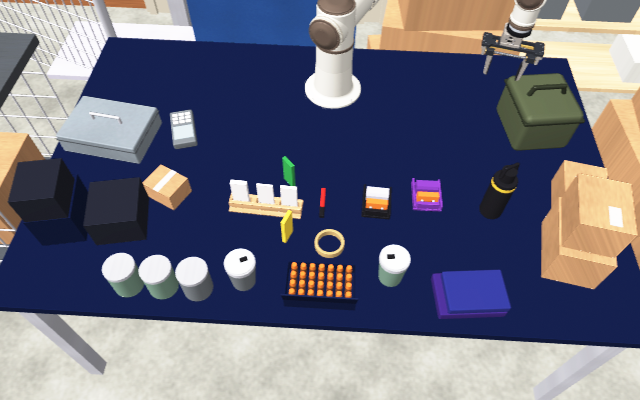

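View pics/top0.png

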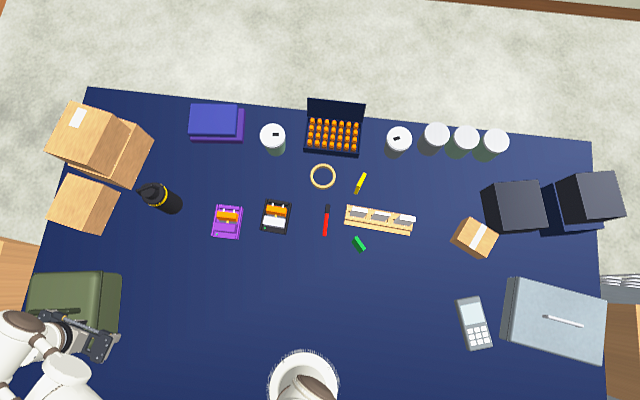

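Scene shot: white panels at (239,190), (265,193) and (289,196) in the rack. The black base is at (377,202). Look-alikes are the green panel (289,170), the yellow panel (287,226) and the purple base (427,195), none of which I use. Next is a close crop to check.

```bash
python3 - <<'E'
from h import *
t=np.load('top.npz');s=np.load('scene.npz')
a=cv2.resize(t['p'][190:250,250:425],None,fx=4.5,fy=4.5,interpolation=cv2.INTER_CUBIC)
b=cv2.resize(s['p'][170:225,225:400],None,fx=4.5,fy=4.5,interpolation=cv2.INTER_CUBIC)
cv2.imwrite('pics/crop1.png',np.vstack([a,b])[...,::-1])
# point clouds
i=eyes.camera_info
def cloud(n,dat,v0,v1,u0,u1):
    vv,uu=np.mgrid[v0:v1,u0:u1];K=i(n)['mtx'];z=dat['d'][v0:v1,u0:u1]
    P=np.stack([(uu-K[0,2])*z/K[0,0],(vv-K[1,2])*z/K[1,1],z,z*0+1],-1)@i(n)['T'].T
    return P[...,:3],dat['p'][v0:v1,u0:u1].astype(int)
for n,dat,box in (('top',t,(195,245,335,425)),('scene',s,(170,225,225,310))):
    P,c=cloud(n,dat,*box)
    w=(c.min(-1)>150)&(c.max(-1)-c.min(-1)<45)&(P[...,2]>.045)
    k,l=cv2.connectedComponents(w.astype(np.uint8))
    for j in range(1,k):
        q=P[l==j]
        if len(q)>15:
            tp=q[q[:,2]>np.percentile(q[:,2],95)-.012]
            print(n,len(q),'zmax',q[:,2].max().round(4),'mean',q.mean(0).round(4),'top',tp.mean(0).round(4),np.ptp(tp,axis=0).round(3))
    r=(P[...,2]>.022)&(P[...,2]<.037); q=P[r][:,:2].astype(np.float32)
    print(n,'rack',cv2.minAreaRect(q))
for n,dat,box in (('top',t,(190,245,252,298)),('scene',s,(180,225,358,396))):
    P,c=cloud(n,dat,*box)
    q=P[(P[...,2]>.006)&(P[...,2]<.07)]
    print(n,'base',cv2.minAreaRect(q[:,:2].astype(np.float32)),q[:,2].max())
    o=(c[...,0]>180)&(c[...,2]<110)&(P[...,2]>.02);q=P[o]
    print(' orange',q.mean(0).round(4),cv2.minAreaRect(q[:,:2].astype(np.float32)))
    o=(c.min(-1)>150)&(P[...,2]>.02);q=P[o]
    print(' alu',q.mean(0).round(4),cv2.minAreaRect(q[:,:2].astype(np.float32)))
E
```

```text
top 111 zmax 0.1211 mean [ 0.5652 -0.1118  0.096 ] top [ 0.5677 -0.113   0.1166] [0.013 0.049 0.008]
top 93 zmax 0.1201 mean [ 0.5617 -0.1842  0.0914] top [ 0.5638 -0.1863  0.1156] [0.008 0.048 0.01 ]
top 143 zmax 1.2816 mean [ 0.5543 -0.2611  0.1068] top [ 0.5554 -0.2631  0.1299] [0.257 0.283 1.174]
top rack ((0.5614393949508667, -0.18606093525886536), (0.12329266220331192, 0.21576721966266632), 19.968177795410156)
scene 290 zmax 1.3528 mean [ 0.5672 -0.2655  0.0936] top [ 0.5704 -0.2638  0.1275] [0.932 0.314 1.246]
scene 248 zmax 1.3528 mean [ 0.5702 -0.1862  0.0908] top [ 0.5803 -0.1835  0.1338] [0.924 0.231 1.247]
scene 275 zmax 1.3528 mean [ 0.5789 -0.1125  0.0968] top [ 0.5913 -0.111   0.1432] [0.923 0.158 1.247]
scene rack ((0.5164682269096375, -0.18797025084495544), (0.2315930277109146, 0.14355500042438507), 86.52787017822266)
top base ((0.53426593542099, 0.17106875777244568), (0.18964357674121857, 0.15256845951080322), 5.34573221206665) 0.05099256994230594
 orange [0.5504 0.1601 0.0432] ((0.5471358895301819, 0.16232064366340637), (0.066253162920475, 0.030987191945314407), 87.30199432373047)
 alu [0.5136 0.1626 0.0474] ((0.42950838804244995, 0.1085328534245491), (0.32233676314353943, 0.085898257791996), 29.61695098876953)
scene base ((0.5245726704597473, 0.16758236289024353), (0.11410292237997055, 0.17422544956207275), 88.37589263916016) 0.0531242968815302
 orange [0.5672 0.1593 0.0536] ((1.013361930847168, 0.10738697648048401), (0.06588835269212723, 0.9516238570213318), 83.3653564453125)
 alu [0.5244 0.1619 0.0493] ((0.9812129139900208, 0.07847019284963608), (0.07166005671024323, 1.0068668127059937), 79.75110626220703)
```

View pics/crop1.png

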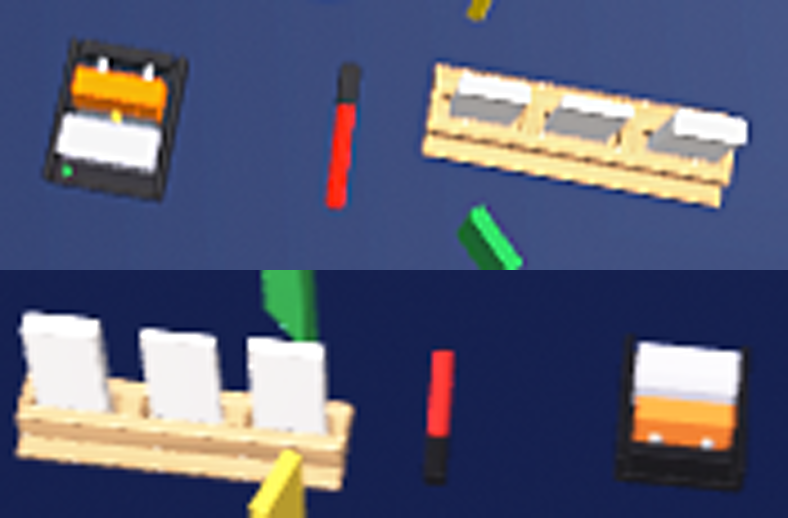

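Top crop: the rack's panels are at full-image pixels (359,211), (380,214) and (404,218). The base is black, orange and white, centred near (276,216), with the orange spring jaw on the far (+x) side. The green and yellow panels stand beside the rack. Next I refine the rack and base poses.

```bash
cat >> h.py <<'E'
def ray(n,u,v,z):
    i=eyes.camera_info(n);K=i['mtx'];T=i['T'];u=np.asarray(u,float);v=np.asarray(v,float)
    r=np.stack([(u-K[0,2])/K[0,0],(v-K[1,2])/K[1,1],u*0+1],-1)@T[:3,:3].T
    return (T[:3,3]+r*((z-T[2,3])/r[...,2])[...,None])
E
python3 - <<'E'
from h import *
t=np.load('top.npz');s=np.load('scene.npz')
def seg(n,dat,box,f,z):
    v0,v1,u0,u1=box;k=8
    im=cv2.resize(dat['p'][v0:v1,u0:u1],None,fx=k,fy=k,interpolation=cv2.INTER_CUBIC).astype(int)
    m=f(im[...,0],im[...,1],im[...,2]).astype(np.uint8)
    K,l,st,_=cv2.connectedComponentsWithStats(m)
    out=[]
    for j in range(1,K):
        if st[j,4]<600: continue
        v,u=np.nonzero(l==j)
        q=ray(n,(u+.5)/k-.5+u0,(v+.5)/k-.5+v0,z)[:,:2]*1000
        r=cv2.minAreaRect(q.astype(np.float32)); print(n,z,len(u),'c',np.round(r[0],1),'size',np.round(r[1],1),'ang',round(r[2],1),'mean',q.mean(0).round(1))
print('panel tops'); seg('top',t,(195,245,335,425),lambda r,g,b:(np.minimum(np.minimum(r,g),b)>195),.116)
print('rack'); seg('top',t,(195,245,335,425),lambda r,g,b:(r-b>50)&(r>150)&(g>140),.030)
print('orange'); B=(192,242,254,296); seg('top',t,B,lambda r,g,b:(r-b>90),.044)
print('white'); seg('top',t,B,lambda r,g,b:(np.minimum(np.minimum(r,g),b)>150),.044)
S=(182,222,358,396)
print('scene o'); seg('scene',s,S,lambda r,g,b:(r-b>90),.044)
print('white'); seg('scene',s,S,lambda r,g,b:(np.minimum(np.minimum(r,g),b)>150),.044)
print('nonblue'); seg('top',t,B,lambda r,g,b:(b-r<22),.01)
print('top col u=275 rows 196..240'); 
for v in range(197,240): print(v,t['p'][v,275],ray('top',275,v,.044)[:2].round(4),world('top',t['d'],275,v).round(4))
E
```

```text
panel tops
top 0.116 4622 c [ 570.  -112.9] size [53.  17.2] ang 87.0 mean [ 569.5 -112.5]
top 0.116 3310 c [ 565.2 -186.3] size [52.9 12.3] ang 85.9 mean [ 565.3 -186.1]
top 0.116 5759 c [ 560.1 -266. ] size [51.8 20.4] ang 86.6 mean [ 560.  -265.8]
rack
top 0.03 52394 c [ 559.7 -187.9] size [231.7  71.4] ang 86.4 mean [ 551.8 -182.7]
orange
top 0.044 12278 c [546.3 161.7] size [73.1 38.5] ang 87.8 mean [548.6 161.3]
white
top 0.044 13342 c [511.5 163.7] size [75.5 33.7] ang 86.9 mean [511.2 163.5]
scene o
scene 0.044 13636 c [561.9 161.5] size [70.9 39.9] ang 86.5 mean [560.9 161. ]
white
scene 0.044 17088 c [519.2 163.5] size [73.4 47.8] ang 86.5 mean [519.3 163.4]
nonblue
top 0.01 51856 c [535.3 165.2] size [ 93.5 113.9] ang 86.9 mean [534.1 165.1]
top col u=275 rows 196..240
197 [ 56  72 121] [0.594  0.1712] [6.039e-01 1.775e-01 3.000e-04]
198 [ 55  72 124] [0.5905 0.1706] [ 6.006e-01  1.771e-01 -6.000e-04]
199 [ 59  70 113] [0.587  0.1701] [0.5958 0.1758 0.0045]
200 [64 66 75] [0.5835 0.1696] [0.5844 0.1702 0.0399]
201 [68 68 72] [0.5801 0.1691] [0.5818 0.1703 0.0361]
202 [58 5
[... 1435 characters left out ...]
2] [0.4962 0.1604 0.0128]
228 [56 54 61] [0.4883 0.1557] [0.4936 0.1606 0.0075]
229 [63 61 68] [0.485  0.1553] [0.4893 0.1593 0.0133]
230 [64 62 68] [0.4817 0.1548] [0.4858 0.1587 0.0141]
231 [67 64 67] [0.4783 0.1543] [0.4831 0.1589 0.0087]
232 [59 58 66] [0.475  0.1538] [0.4798 0.1585 0.0083]
233 [45 57 94] [0.4717 0.1533] [0.4772 0.1589 0.0014]
234 [ 57  73 125] [0.4684 0.1528] [ 0.474   0.1586 -0.    ]
235 [ 57  73 122] [0.4651 0.1523] [ 0.4707  0.1582 -0.0008]
236 [ 56  71 120] [0.4618 0.1519] [0.4669 0.1573 0.0017]
237 [ 56  72 121] [0.4585 0.1514] [0.4632 0.1566 0.004 ]
238 [ 56  72 120] [0.4552 0.1509] [0.46   0.1563 0.0024]
239 [ 56  72 120] [0.4519 0.1504] [ 0.4572  0.1564 -0.0024]
```

Feel panel A (570,-113) first. From the top-edge widths it should be the 12 mm one. First I turn the tool y axis along the panel's x.

```bash
python3 -m creep '[[0.3,[0,0,0],0.08],[0.3,[0,0,0],0.08],[0.3,[0,0,0],0.08],[0.3,[0,0,0],0.08],[0.3,[0,0,0],0.08],[0.3,[0,0,0],0.08],[0.3,[0,0,0],0.08],[0.3,[0,0,0],0.08],[0.3,[0,0,0],0.08],[0.3,[0,0,0],0.08]]' 10
cat > go.py <<'E'
import sys
from h import *
from scipy.spatial.transform import Rotation as R
o=bot.get_obs();w,x,y,z=o['ee_rot'];r=R.from_quat([x,y,z,w]);m=r.as_matrix()
tgt=np.array(list(map(float,sys.argv[1:4])));ang=float(sys.argv[4])
d=m.T@(tgt-o['tcp_pos']); ya=np.degrees(np.arctan2(m[1,1],m[0,1]))
print('t',round(o['t'],2),'tcp',o['tcp_pos'].round(4),'yaw',ya.round(2),'tilt',np.degrees(np.arccos(-m[2,2])).round(2),'F',o['contact_force'].round(1),'gap mm',round(o['finger_gap']*92,2))
print('units(30mm):',(d/.03).round(2),'roll units:',round((ya-ang)/90,3))
E
python3 go.py 0.569 -0.113 0.18 -3.6
```

```text
t: 0.93
tcp_pos: [0.1303, 0.5558, 0.2296]
ee_rot: [0.002, 0.677, 0.736, -0.006]
contact_force: [0.3, 0.0, 1.1]
finger_gap: 0.651
t 0.93 tcp [0.1303 0.5558 0.2296] yaw 4.75 tilt 0.74 F [0.3 0.  1.1] gap mm 59.85
units(30mm): [-23.41  12.74   1.83] roll units: 0.093
```

```bash
python3 -m creep '[[0.3,[-0.5,0.2,-0.02],0.047],[0.3,[-1,0.5,-0.02],0.047],[0.3,[-1,0.55,-0.02],0],[0.3,[-1,0.55,-0.02],0],[0.3,[-1,0.55,-0.02],0],[0.3,[-1,0.55,-0.02],0],[0.3,[-1,0.55,-0.02],0],[0.3,[-1,0.55,-0.02],0],[0.3,[-1,0.55,-0.02],0],[0.3,[-1,0.55,-0.02],0]]'
python3 go.py 0.569 -0.113 0.18 -3.6
```

```text
t: 1.77
tcp_pos: [0.2656, 0.2524, 0.233]
ee_rot: [0.002, 0.73, 0.683, -0.01]
contact_force: [0.8, 0.4, 0.2]
finger_gap: 0.653
t 1.77 tcp [0.2656 0.2524 0.233 ] yaw -3.81 tilt 1.14 F [0.8 0.4 0.2] gap mm 60.04
units(30mm): [-11.45  10.92   1.86] roll units: -0.002
```

```bash
python3 -m creep '[[0.3,[-1,0.95,0.02],0],[0.3,[-1,0.95,0.02],0],[0.3,[-1,0.95,0.02],0],[0.3,[-1,0.95,0.02],0],[0.3,[-1,0.95,0.02],0],[0.3,[-1,0.95,0.02],0],[0.3,[-1,0.95,0.02],0],[0.3,[-1,0.95,0.02],0],[0.3,[-1,0.95,0.02],0],[0.3,[-1,0.95,0.02],0]]'
python3 -m creep '[[0.3,[-0.7,0.7,0.1],0],[0.3,[-0.7,0.6,0.1],0],[0.3,[-0.4,0.4,0.1],0],[0.3,[0,0,0],0],[0.3,[0,0,0],0]]'
python3 go.py 0.569 -0.113 0.18 -3.6
```

```text
t: 2.6
tcp_pos: [0.5263, -0.0735, 0.227]
ee_rot: [0.002, 0.731, 0.683, -0.009]
contact_force: [1.3, 1.2, 0.8]
finger_gap: 0.651
t: 3.02
tcp_pos: [0.577, -0.1413, 0.214]
ee_rot: [0.0, 0.734, 0.68, -0.01]
contact_force: [0.2, 0.6, 0.2]
finger_gap: 0.652
t 3.02 tcp [ 0.577  -0.1413  0.214 ] yaw -4.39 tilt 1.11 F [0.2 0.6 0.2] gap mm 59.96
units(30mm): [ 0.94 -0.32  1.12] roll units: -0.009
```

```bash
python3 -m creep '[[0.3,[0.7,-0.25,0.2],-0.009],[0.3,[0.2,-0.1,0.2],0],[0.3,[0,0,0],0],[0.3,[0,0,0],0]]'
python3 go.py 0.5685 -0.113 0.088 -3.6
```

```text
t: 3.35
tcp_pos: [0.5658, -0.1105, 0.2008]
ee_rot: [-0.001, 0.728, 0.685, -0.01]
contact_force: [-0.3, -0.2, 0.5]
finger_gap: 0.656
t 3.35 tcp [ 0.5658 -0.1105  0.2008] yaw -3.48 tilt 1.17 F [-0.3 -0.2  0.5] gap mm 60.31
units(30mm): [-0.03  0.15  3.76] roll units: 0.001
```

```bash
python3 -m creep '[[0.3,[0,0.1,0.5],0],[0.3,[0,0.05,0.5],0],[0.3,[0,0,0.5],0],[0.3,[0,0,0.5],0],[0.3,[0,0,0.5],0],[0.3,[0,0,0.5],0],[0.3,[0,0,0.4],0],[0.3,[0,0,0.1],0],[0.3,[0,0,-0.02],0]]'
python3 go.py 0.5685 -0.113 0.088 -3.6
```

```text
t: 4.1
tcp_pos: [0.5709, -0.1131, 0.0978]
ee_rot: [0.004, 0.727, 0.686, -0.009]
contact_force: [-0.2, -0.2, -0.4]
finger_gap: 0.651
t 4.1 tcp [ 0.5709 -0.1131  0.0978] yaw -3.32 tilt 1.13 F [-0.2 -0.2 -0.4] gap mm 59.88
units(30mm): [ 0.   -0.08  0.33] roll units: 0.003
```

Closing gently (4 N) to feel.

```bash
python3 -m creep '[[0.3,[0,-0.08,0.3],0],[-0.3,[0,0,-0.02],0],[-0.6,[0,0,-0.02],0],[-1,[0,0,-0.02],0],[-1,[0,0,-0.02],0],[-1,[0,0,-0.02],0],[-1,[0,0,-0.02],0],[-1,[0,0,-0.02],0],[-1,[0,0,-0.02],0],[-1,[0,0,-0.02],0]]' 4
python3 go.py 0.5685 -0.113 0.088 -3.6
python3 -m creep '[[-1,[0,0,-0.02],0],[-1,[0,0,-0.02],0],[-1,[0,0,-0.02],0],[-1,[0,0,-0.02],0]]'
python3 go.py 0.5685 -0.113 0.088 -3.6
```

```text
t: 4.93
tcp_pos: [0.5697, -0.1139, 0.0978]
ee_rot: [0.006, 0.727, 0.686, -0.008]
contact_force: [-0.9, -0.2, -2.0]
finger_gap: 0.132
t 4.93 tcp [ 0.5697 -0.1139  0.0978] yaw -3.3 tilt 1.2 F [-0.9 -0.2 -2. ] gap mm 12.14
units(30mm): [ 0.03 -0.04  0.33] roll units: 0.003
t: 5.27
tcp_pos: [0.5696, -0.1136, 0.1]
ee_rot: [0.006, 0.727, 0.686, -0.008]
contact_force: [0.0, -0.3, -0.8]
finger_gap: 0.132
t 5.27 tcp [ 0.5696 -0.1136  0.1   ] yaw -3.31 tilt 1.18 F [ 0.  -0.3 -0.8] gap mm 12.14
units(30mm): [ 0.03 -0.04  0.4 ] roll units: 0.003
```

Panel A reads 12.14 mm, so it is the 12 mm one, which matches the image. Firm up the grip and lift.

```bash
python3 -m creep '[[-1,[0,0,0],0],[-1,[0,0,0],0],[-1,[0,0,0],0],[-1,[0,0,-0.3],0],[-1,[0,0,-0.5],0],[-1,[0,0,-0.6],0],[-1,[0,0,-0.6],0],[-1,[0,0,-0.6],0],[-1,[0,0,-0.5],0],[-1,[0,0,-0.3],0]]' 40
python3 go.py 0.5335 0.163 0.2 -3.2
```

```text
t: 6.1
tcp_pos: [0.5691, -0.1109, 0.2074]
ee_rot: [0.005, 0.727, 0.686, -0.008]
contact_force: [0.0, 0.2, -1.0]
finger_gap: 0.13
t 6.1 tcp [ 0.5691 -0.1109  0.2074] yaw -3.31 tilt 1.12 F [ 0.   0.2 -1. ] gap mm 11.95
units(30mm): [ 9.05 -1.71  0.08] roll units: -0.001
```

```bash
python3 -m creep '[[-1,[0.5,-0.1,-0.02],0],[-1,[1,-0.19,-0.02],0],[-1,[1,-0.19,-0.02],0],[-1,[1,-0.19,-0.02],0],[-1,[1,-0.19,-0.02],0],[-1,[1,-0.19,-0.02],0],[-1,[1,-0.19,-0.02],0],[-1,[1,-0.19,-0.02],0],[-1,[0.4,-0.1,-0.02],0],[-1,[0,0,0],0]]'
python3 go.py 0.5335 0.163 0.17 -3.2
python3 - <<'E'
from h import *
for n in('top','scene'):grab(n)
E
python3 go.py 0.5335 0.163 0.17 -3.2
```

```text
t: 6.93
tcp_pos: [0.5315, 0.1458, 0.2072]
ee_rot: [0.005, 0.728, 0.686, -0.008]
contact_force: [-0.4, 1.1, -1.4]
finger_gap: 0.131
t 6.93 tcp [0.5315 0.1458 0.2072] yaw -3.45 tilt 1.04 F [-0.4  1.1 -1.4] gap mm 12.06
units(30mm): [0.6  0.04 1.23] roll units: -0.003
t 7.03 tcp [0.5322 0.1433 0.2072] yaw -3.56 tilt 1.1 F [-0.3 -0.1 -1.3] gap mm 11.77
units(30mm): [0.68 0.01 1.23] roll units: -0.004
```

```bash
python3 -m creep '[[-1,[0.55,0,0.3],0],[-1,[0.1,0,0.5],0],[-1,[0,0,0.5],0],[-1,[0,0,0.3],0],[-1,[0,0,0.1],0],[-1,[0,0,-0.02],0]]'
python3 go.py 0.5335 0.163 0.15 -3.2
python3 - <<'E'
from h import *
t,_=grab('top');s,_=grab('scene')
a=cv2.resize(t[175:245,240:320],None,fx=6,fy=6,interpolation=cv2.INTER_CUBIC)
b=cv2.resize(s[155:225,345:410],None,fx=6,fy=6,interpolation=cv2.INTER_CUBIC)
b=b[:420]
cv2.imwrite('pics/c2.png',np.hstack([a[:420],b])[...,::-1][:, :800])
E
```

```text
t: 7.53
tcp_pos: [0.5347, 0.1564, 0.1543]
ee_rot: [0.006, 0.731, 0.682, -0.008]
contact_force: [-0.5, -0.2, -0.5]
finger_gap: 0.126
t 7.53 tcp [0.5347 0.1564 0.1543] yaw -4.0 tilt 1.21 F [-0.5 -0.2 -0.5] gap mm 11.63
units(30mm): [ 0.22 -0.05  0.14] roll units: -0.009
```

View pics/c2.png

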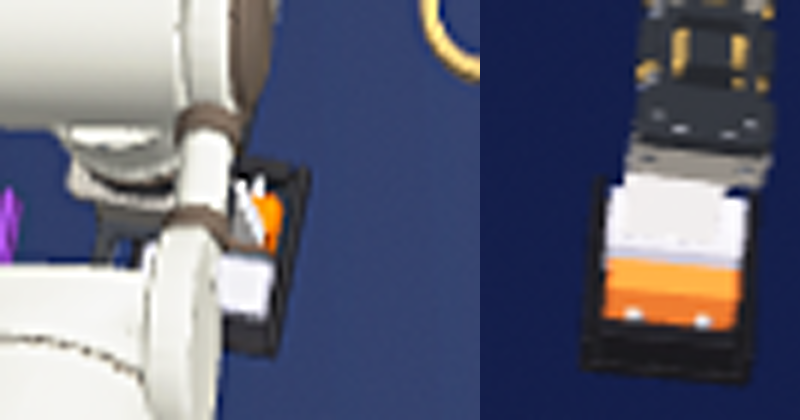

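The scene crop shows the panel (pale, px 612-722) above the slot and between the cheeks. It sits about 4 mm to −y of the jaws' middle (px 675). Next I check x with the same camera's depth.

```bash
python3 - <<'E'
from h import *
s=np.load('scene.npz')
for u in (372,377,382):
    print(u)
    for v in range(184,212,1): print(v,s['p'][v,u],world('scene',s['d'],u,v).round(4),ray('scene',u,v,.044)[:2].round(4))
E
```

```text
372
184 [228 223 221] [0.5398 0.1403 0.1145] [0.4861 0.1471]
185 [241 238 238] [0.5398 0.1408 0.1095] [0.4902 0.1471]
186 [242 238 238] [0.5397 0.1412 0.1043] [0.4942 0.1471]
187 [242 238 238] [0.5401 0.1417 0.0998] [0.4982 0.1471]
188 [242 238 238] [0.5396 0.1422 0.094 ] [0.5022 0.1471]
189 [242 238 238] [0.5377 0.143  0.0863] [0.5062 0.1471]
190 [241 238 238] [0.5398 0.1432 0.0839] [0.5101 0.1471]
191 [241 238 238] [0.5399 0.1436 0.0789] [0.5141 0.147 ]
192 [241 238 238] [0.5416 0.1439 0.0759] [0.5181 0.147 ]
193 [241 238 238] [0.5388 0.1448 0.0669] [0.522 0.147]
194 [237 235 240] [0.5267 0.1469 0.0451] [0.5259 0.147 ]
195 [244 242 248] [0.5184 0.1485 0.0283] [0.5298 0.147 ]
196 [224 219 230] [0.5256 0.1481 0.0327] [0.5337 0.147 ]
197 [208 203 217] [0.524  0.1488 0.0251] [0.5376 0.147 ]
198 [247 191 140] [0.526  0.149  0.0224] [0.5415 0.1469]
199 [255 179  75] [0.5471 0.1467 0.0464] [0.5454 0.1469]
200 [255 180  72] [0.5501 0.1468 0.0453] [0.5492 0.1469]
201 [255 179  72] [0.5521 0.147  0.0425] [0.5531 0.1469]
202 [255 179  72] [0.5573 0.1468 0.0445] [0.5569 0.1469]
203 [252 153  6
[... 2971 characters left out ...]
 0.0235] [0.5434 0.1784]
200 [255 180  75] [0.5459 0.1786 0.0422] [0.5472 0.1784]
201 [255 179  72] [0.5504 0.1784 0.0431] [0.5511 0.1783]
202 [255 179  72] [0.5554 0.1782 0.0447] [0.5549 0.1782]
203 [255 179  72] [0.5609 0.1778 0.047 ] [0.5588 0.1782]
204 [251 149  59] [0.565  0.1777 0.0475] [0.5626 0.1781]
205 [240 125  49] [0.5649 0.1783 0.0418] [0.5664 0.1781]
206 [239 124  49] [0.5619 0.1794 0.0321] [0.5702 0.178 ]
207 [238 172 122] [0.5569 0.1809 0.0193] [0.574 0.178]
208 [234 232 236] [0.5685 0.1795 0.0305] [0.5778 0.1779]
209 [142 141 149] [0.5724 0.1794 0.0307] [0.5815 0.1778]
210 [42 41 47] [0.5778 0.1791 0.0331] [0.5853 0.1778]
211 [34 34 39] [0.5832 0.1788 0.0355] [0.589  0.1777]
```

```bash
python3 -m creep '[[-1,[0.2,-0.05,0.1],-0.009],[-1,[0.05,0,0.1],0],[-1,[0,0,0.1],0],[-1,[0,0,0],0],[-1,[0,0,0],0]]'
python3 go.py 0.533 0.163 0.135 -3.2
```

```text
t: 8.05
tcp_pos: [0.5364, 0.1646, 0.1487]
ee_rot: [0.009, 0.726, 0.687, -0.005]
contact_force: [0.9, -0.0, -1.1]
finger_gap: 0.131
t 8.05 tcp [0.5364 0.1646 0.1487] yaw -3.13 tilt 1.17 F [ 0.9 -0.  -1.1] gap mm 12.02
units(30mm): [-0.05 -0.11  0.46] roll units: 0.001
```

```bash
python3 -m creep '[[-1,[-0.04,-0.1,0.1],0],[-1,[0,0,0.1],0],[-1,[0,0,0.1],0],[-1,[0,0,0],0],[-1,[0,0,0],0]]'
python3 go.py 0.533 0.163 0.135 -3.2
python3 -m creep '[[-1,[0,0,0],0]]'
python3 go.py 0.533 0.163 0.135 -3.2
```

```text
t: 8.47
tcp_pos: [0.533, 0.1633, 0.139]
ee_rot: [0.009, 0.726, 0.688, -0.005]
contact_force: [0.5, 0.6, -1.1]
finger_gap: 0.127
t 8.47 tcp [0.533  0.1633 0.139 ] yaw -3.12 tilt 1.18 F [ 0.5  0.6 -1.1] gap mm 11.64
units(30mm): [-0.01 -0.    0.13] roll units: 0.001
t: 8.55
tcp_pos: [0.5329, 0.1633, 0.1388]
ee_rot: [0.009, 0.726, 0.688, -0.006]
contact_force: [-0.3, -0.0, -0.5]
finger_gap: 0.127
t 8.55 tcp [0.5329 0.1633 0.1388] yaw -3.12 tilt 1.17 F [-0.3 -0.  -0.5] gap mm 11.65
units(30mm): [-0.01  0.    0.13] roll units: 0.001
```

Aligned. Now down slowly, watching the force.

```bash
python3 -m creep '[[-1,[0,0,0.04],0],[-1,[0,0,0.04],0],[-1,[0,0,0.04],0],[-1,[0,0,0.04],0],[-1,[0,0,0.04],0]]'
python3 -m creep '[[-1,[0,0,0.03],0],[-1,[0,0,0.03],0],[-1,[0,0,0.03],0]]'
python3 go.py 0.533 0.163 0.12 -3.2
```

```text
t: 8.97
tcp_pos: [0.5335, 0.1631, 0.1328]
ee_rot: [0.009, 0.726, 0.688, -0.005]
contact_force: [-0.1, -0.5, -1.0]
finger_gap: 0.125
t: 9.22
tcp_pos: [0.5329, 0.1632, 0.1298]
ee_rot: [0.008, 0.726, 0.688, -0.006]
contact_force: [-1.2, -0.0, 1.7]
finger_gap: 0.126
t 9.22 tcp [0.5329 0.1632 0.1298] yaw -3.12 tilt 1.16 F [-1.2 -0.   1.7] gap mm 11.63
units(30mm): [0.   0.   0.33] roll units: 0.001
```

```bash
python3 -m creep '[[-1,[0,0,0.025],0],[-1,[0,0,0.025],0]]'
python3 -m creep '[[-1,[0,0,0.025],0],[-1,[0,0,0.025],0]]'
python3 -m creep '[[-1,[0,0,0.025],0],[-1,[0,0,0.025],0]]'
```

```text
t: 9.38
tcp_pos: [0.5323, 0.1632, 0.1283]
ee_rot: [0.008, 0.726, 0.688, -0.006]
contact_force: [-2.6, 1.2, 1.9]
finger_gap: 0.128
t: 9.55
tcp_pos: [0.5318, 0.1633, 0.1269]
ee_rot: [0.007, 0.726, 0.688, -0.007]
contact_force: [-2.4, -0.1, 1.9]
finger_gap: 0.126
t: 9.72
tcp_pos: [0.5313, 0.1634, 0.1255]
ee_rot: [0.007, 0.726, 0.688, -0.007]
contact_force: [-3.4, 0.2, 4.4]
finger_gap: 0.128
```

```bash
python3 -m creep '[[-1,[0,0,0.025],0],[-1,[0,0,0.025],0]]'
python3 -m creep '[[-1,[0,0,0.025],0],[-1,[0,0,0.025],0]]'
python3 -m creep '[[-1,[0,0,0.025],0],[-1,[0,0,0.025],0]]'
```

```text
t: 9.88
tcp_pos: [0.5314, 0.1634, 0.125]
ee_rot: [0.007, 0.726, 0.688, -0.007]
contact_force: [-4.0, -0.8, 6.8]
finger_gap: 0.129
t: 10.05
tcp_pos: [0.5314, 0.1635, 0.1248]
ee_rot: [0.007, 0.726, 0.688, -0.007]
contact_force: [-5.4, -0.8, 7.0]
finger_gap: 0.129
t: 10.22
tcp_pos: [0.5315, 0.1635, 0.1247]
ee_rot: [0.007, 0.726, 0.688, -0.008]
contact_force: [-5.1, -0.2, 7.6]
finger_gap: 0.129
```

```bash
python3 -m creep '[[-1,[0,0,0.035],0],[-1,[0,0,0.035],0]]'
python3 -m creep '[[-1,[0,0,0.04],0],[-1,[0,0,0.04],0]]'
python3 go.py 0.533 0.163 0.12 -3.2
```

```text
t: 10.38
tcp_pos: [0.5315, 0.1635, 0.1242]
ee_rot: [0.007, 0.726, 0.688, -0.008]
contact_force: [-5.3, 1.0, 7.8]
finger_gap: 0.13
t: 10.55
tcp_pos: [0.5315, 0.1636, 0.1236]
ee_rot: [0.007, 0.726, 0.688, -0.008]
contact_force: [-6.2, 0.1, 9.3]
finger_gap: 0.125
t 10.55 tcp [0.5315 0.1636 0.1236] yaw -3.03 tilt 1.19 F [-6.2  0.1  9.3] gap mm 11.46
units(30mm): [-0.01  0.05  0.12] roll units: 0.002
```

```bash
python3 -m creep '[[-1,[0,-0.02,0.04],0],[-1,[0,-0.02,0.04],0]]'
python3 -m creep '[[-1,[0,-0.02,0.045],0],[-1,[0,-0.02,0.045],0]]'
python3 go.py 0.533 0.163 0.12 -3.2
```

```text
t: 10.72
tcp_pos: [0.5313, 0.1636, 0.1235]
ee_rot: [0.008, 0.725, 0.688, -0.007]
contact_force: [-4.5, 0.2, 9.3]
finger_gap: 0.128
t: 10.88
tcp_pos: [0.5312, 0.1637, 0.1234]
ee_rot: [0.008, 0.725, 0.688, -0.006]
contact_force: [-5.4, -0.3, 10.2]
finger_gap: 0.125
t 10.88 tcp [0.5312 0.1637 0.1234] yaw -3.0 tilt 1.22 F [-5.4 -0.3 10.2] gap mm 11.54
units(30mm): [-0.02  0.06  0.12] roll units: 0.002
```

```bash
python3 -m creep '[[-1,[0,-0.02,0.05],0],[-1,[0,-0.02,0.05],0]]'
python3 -m creep '[[-1,[0,-0.02,0.055],0],[-1,[0,-0.02,0.055],0]]'
python3 go.py 0.533 0.163 0.12 -3.2
```

```text
t: 11.05
tcp_pos: [0.5309, 0.1637, 0.1232]
ee_rot: [0.009, 0.725, 0.688, -0.006]
contact_force: [-5.7, 0.3, 10.3]
finger_gap: 0.126
t: 11.22
tcp_pos: [0.5308, 0.1638, 0.1228]
ee_rot: [0.01, 0.725, 0.688, -0.005]
contact_force: [-5.9, -0.6, 10.9]
finger_gap: 0.135
t 11.22 tcp [0.5308 0.1638 0.1228] yaw -2.97 tilt 1.29 F [-5.9 -0.6 10.9] gap mm 12.4
units(30mm): [-0.02  0.07  0.09] roll units: 0.003
```

```bash
python3 -m creep '[[-1,[0,0,0.06],0],[-1,[0,0,0.06],0],[-1,[0,0,0.06],0]]'
python3 -m creep '[[-1,[0,0,0.06],0],[-1,[0,0,0.06],0],[-1,[0,0,0.06],0]]'
python3 go.py 0.533 0.163 0.12 -3.2
```

```text
t: 11.47
tcp_pos: [0.5309, 0.1639, 0.1214]
ee_rot: [0.01, 0.725, 0.689, -0.005]
contact_force: [-7.4, -0.4, 12.5]
finger_gap: 0.128
t: 11.72
tcp_pos: [0.5309, 0.164, 0.119]
ee_rot: [0.01, 0.725, 0.689, -0.006]
contact_force: [-5.1, -0.0, 8.0]
finger_gap: 0.127
t 11.72 tcp [0.5309 0.164  0.119 ] yaw -2.94 tilt 1.29 F [-5.1 -0.   8. ] gap mm 11.66
units(30mm): [-0.03  0.07 -0.03] roll units: 0.003
```

```bash
python3 -m creep '[[-1,[0,0,0.04],0],[-1,[0,0,0.04],0],[-1,[0,0,0.04],0]]'
python3 -m creep '[[-1,[0,0,0.04],0],[-1,[0,0,0.04],0],[-1,[0,0,0.04],0]]'
python3 -m creep '[[-1,[0,0,0.045],0],[-1,[0,0,0.045],0],[-1,[0,0,0.045],0]]'
python3 go.py 0.533 0.163 0.12 -3.2
```

```text
t: 11.97
tcp_pos: [0.5309, 0.1641, 0.1171]
ee_rot: [0.01, 0.725, 0.689, -0.006]
contact_force: [-4.6, -0.2, 6.3]
finger_gap: 0.131
t: 12.22
tcp_pos: [0.531, 0.1642, 0.1153]
ee_rot: [0.009, 0.725, 0.689, -0.006]
contact_force: [-4.2, -0.4, 6.4]
finger_gap: 0.129
t: 12.47
tcp_pos: [0.531, 0.1643, 0.1131]
ee_rot: [0.009, 0.725, 0.689, -0.006]
contact_force: [-4.1, -1.7, 6.5]
finger_gap: 0.13
t 12.47 tcp [0.531  0.1643 0.1131] yaw -2.95 tilt 1.28 F [-4.1 -1.7  6.5] gap mm 11.93
units(30mm): [-0.04  0.07 -0.23] roll units: 0.003
```

Steady friction of about 6.5 N. Continue down.

```bash
for i in 1; do :; done
python3 -m creep '[[-1,[0,0,0.04],0],[-1,[0,0,0.04],0],[-1,[0,0,0.04],0]]'
python3 -m creep '[[-1,[0,0,0.04],0],[-1,[0,0,0.04],0],[-1,[0,0,0.04],0]]'
python3 -m creep '[[-1,[0,0,0.04],0],[-1,[0,0,0.04],0],[-1,[0,0,0.04],0]]'
python3 -m creep '[[-1,[0,0,0.04],0],[-1,[0,0,0.04],0],[-1,[0,0,0.04],0]]'
```

```text
t: 12.72
tcp_pos: [0.5311, 0.1643, 0.1115]
ee_rot: [0.009, 0.725, 0.689, -0.006]
contact_force: [-3.8, 0.3, 7.1]
finger_gap: 0.13
t: 12.97
tcp_pos: [0.5312, 0.1643, 0.1099]
ee_rot: [0.009, 0.725, 0.689, -0.007]
contact_force: [-4.3, -0.5, 7.1]
finger_gap: 0.129
t: 13.22
tcp_pos: [0.5313, 0.1643, 0.1088]
ee_rot: [0.009, 0.725, 0.689, -0.007]
contact_force: [-7.2, 0.4, 13.0]
finger_gap: 0.128
t: 13.47
tcp_pos: [0.5313, 0.1643, 0.1088]
ee_rot: [0.009, 0.725, 0.689, -0.008]
contact_force: [-5.9, -0.3, 11.1]
finger_gap: 0.129
```

Stopped dead at z 0.1088. One slightly firmer push to confirm it is the solid stop.

```bash
python3 -m creep '[[-1,[0,0,0.05],0],[-1,[0,0,0.05],0],[-1,[0,0,0.05],0]]'
python3 -m creep '[[-1,[0,0,0.055],0],[-1,[0,0,0.055],0],[-1,[0,0,0.055],0]]'
python3 go.py 0.531 0.164 0.2 -3.2
```

```text
t: 13.72
tcp_pos: [0.5314, 0.1643, 0.1088]
ee_rot: [0.008, 0.725, 0.689, -0.008]
contact_force: [-7.0, -1.2, 13.2]
finger_gap: 0.124
t: 13.97
tcp_pos: [0.5316, 0.1644, 0.1088]
ee_rot: [0.008, 0.725, 0.689, -0.009]
contact_force: [-7.0, -1.2, 13.4]
finger_gap: 0.132
t 13.97 tcp [0.5316 0.1644 0.1088] yaw -2.96 tilt 1.36 F [-7.  -1.2 13.4] gap mm 12.14
units(30mm): [-0.09 -0.02 -3.04] roll units: 0.003
```

```bash
python3 -m creep '[[-1,[0,0,0],0],[-1,[0,0,0],0],[-0.6,[0,0,0],0],[-0.4,[0,0,0],0],[-0.2,[0,0,0],0],[0,[0,0,0],0],[0,[0,0,0],0],[0,[0,0,0],0]]'
python3 -m creep '[[0,[0,0,-0.2],0],[0,[0,0,-0.5],0],[0,[0,0,-0.7],0],[0,[0,0,-0.7],0],[0,[0,0,-0.7],0],[0,[0,0,-0.7],0],[0,[0,0,-0.7],0],[0,[0,0,-0.7],0],[0,[0,0,-0.3],0]]'
python3 -m creep '[[0,[-0.5,-0.8,-0.2],0],[0,[-0.5,-1,0],0],[0,[-0.5,-1,0],0],[0,[-0.5,-1,0],0],[0,[-0.5,-1,0],0],[0,[-0.5,-0.5,0],0],[0,[0,0,0],0]]'
python3 - <<'E'
from h import *
t,d=grab('top');s,e=grab('scene')
a=cv2.resize(t[185:245,240:425],None,fx=4.3,fy=4.3,interpolation=cv2.INTER_CUBIC)
b=cv2.resize(s[165:230,225:410],None,fx=4.3,fy=4.3,interpolation=cv2.INTER_CUBIC)
cv2.imwrite('pics/c3.png',np.vstack([a,b])[...,::-1])
i=eyes.camera_info('scene');K=i['mtx']
vv,uu=np.mgrid[165:215,358:398];z=e[165:215,358:398]
P=(np.stack([(uu-K[0,2])*z/K[0,0],(vv-K[1,2])*z/K[1,1],z,z*0+1],-1)@i['T'].T)[...,:3]
c=s[165:215,358:398].astype(int);m=(c.min(-1)>150)&(P[...,2]>.06)&(P[...,2]<.2)&(z>0)
q=P[m];print(len(q),q.mean(0),q[:,2].max(),q[:,2].min(),np.percentile(q[:,1],[2,98]))
A=np.c_[q[:,1:],np.ones(len(q))];print('x = a*y+b*z+c',np.linalg.lstsq(A,q[:,0],rcond=None)[0])
E
python3 go.py 0.531 0.164 0.2 -3.2
```

```text
t: 14.63
tcp_pos: [0.5341, 0.1641, 0.1086]
ee_rot: [0.01, 0.725, 0.688, -0.006]
contact_force: [0.2, 0.3, 0.6]
finger_gap: 0.499
t: 15.38
tcp_pos: [0.5313, 0.1676, 0.2711]
ee_rot: [0.009, 0.725, 0.688, -0.008]
contact_force: [0.9, 0.9, -0.3]
finger_gap: 0.5
t: 15.97
tcp_pos: [0.3632, 0.0841, 0.2795]
ee_rot: [0.011, 0.724, 0.689, -0.006]
contact_force: [0.4, 0.8, -0.1]
finger_gap: 0.5
265 [0.5370955  0.16286832 0.10068774] 0.13257329766978998 0.06091051946885706 [0.13920188 0.18754037]
x = a*y+b*z+c [ 0.05597138 -0.05217003  0.53323242]
t 16.07 tcp [0.3651 0.0852 0.2797] yaw -2.82 tilt 1.39 F [ 0.2 -0.4  0.7] gap mm 45.97
units(30mm): [2.96 5.37 2.63] roll units: 0.004
```

View pics/c3.png

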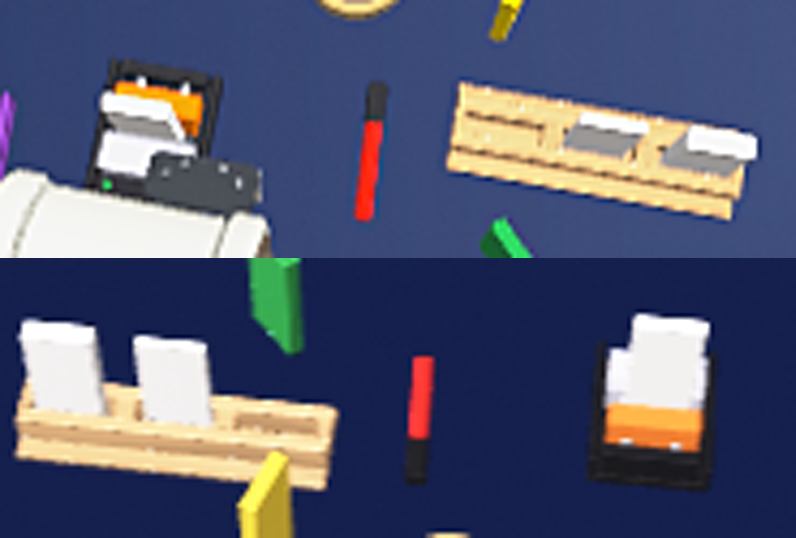

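The panel stands in the base and the other two are still in the rack; the third pocket is empty. The depth fit hints at a slight lean of about 0.05 rad, so I measure it better before handing in.

```bash
python3 - <<'E'
from h import *
fs=[eyes.camera('scene') for _ in range(12)]
s=fs[0][0].astype(int);D=np.array([f[1] for f in fs]);D[D==0]=np.nan;e=np.nanmedian(D,0)
i=eyes.camera_info('scene');K=i['mtx']
vv,uu=np.mgrid[0:400,0:640]
P=(np.stack([(uu-K[0,2])*e/K[0,0],(vv-K[1,2])*e/K[1,1],e,e*0+1],-1)@i['T'].T)[...,:3]
def fit(b,name):
    v0,v1,u0,u1=b;p=P[v0:v1,u0:u1];c=s[v0:v1,u0:u1]
    m=((c.min(-1)>200)&(p[...,2]>.06)&(p[...,2]<.2)).astype(np.uint8);m=cv2.erode(m,np.ones((3,3)))>0
    q=p[m];q=q[np.isfinite(q).all(1)]
    for _ in range(3):
        A=np.c_[q[:,1:],np.ones(len(q))];w=np.linalg.lstsq(A,q[:,0],rcond=None)[0];r=q[:,0]-A@w;k=abs(r)<.003;q=q[k]
    n=len(q);print(name,n,'slope y,z',w[:2].round(4),'se z',(r.std()/q[:,2].std()/n**.5).round(4),'zrange',np.ptp(q[:,2]).round(3),'x at z=.044',(w@[.163,.044,1]).round(4),'mean',q.mean(0).round(4))
fit((165,215,358,398),'base panel');fit((170,225,228,250),'C');fit((170,225,252,277),'B')
t,_=eyes.camera('top');k=8
im=cv2.resize(t[195:235,255:300],None,fx=k,fy=k,interpolation=cv2.INTER_CUBIC).astype(int)
for u in (265,270,275):
    col=im[:,int((u-255+.5)*k)]
    print(u,[(195+v/k,col[v].tolist(),ray('top',u,195+(v+.5)/k-.5,.127)[:2].round(4).tolist()) for v in range(50,190,8)])
E
```

```text
base panel 183 slope y,z [ 0.0532 -0.0139] se z 0.0035 zrange 0.062 x at z=.044 0.5388 mean [0.5381 0.1632 0.1001]
C 132 slope y,z [ 0.067  -0.0294] se z 0.0053 zrange 0.05 x at z=.044 0.596 mean [ 0.5658 -0.2661  0.0932]
B 137 slope y,z [ 0.0621 -0.0039] se z 0.0043 zrange 0.05 x at z=.044 0.5892 mean [ 0.5673 -0.1866  0.0933]
265 [(201.25, [47, 49, 59], [0.5589, 0.1888]), (202.25, [53, 53, 57], [0.5557, 0.1883]), (203.25, [55, 55, 54], [0.5525, 0.1878]), (204.25, [55, 57, 60], [0.5492, 0.1873]), (205.25, [23, 26, 36], [0.546, 0.1869]), (206.25, [154, 153, 158], [0.5428, 0.1864]), (207.25, [247, 246, 247], [0.5396, 0.1859]), (208.25, [255, 255, 255], [0.5364, 0.1854]), (209.25, [255, 255, 255], [0.5332, 0.1849]), (210.25, [255, 255, 255], [0.53, 0.1844]), (211.25, [168, 164, 162], [0.5269, 0.1839]), (212.25, [157, 155, 152], [0.5237, 0.1835]), (213.25, [109, 107, 106], [0.5205, 0.183]), (214.25, [36, 35, 38], [0.5173, 0.1825]), (215.25, [144, 144, 160], [0.5142, 0.182]), (216.25, [245, 245, 248], [0.511, 0.1815]), (217.25, [255, 255, 255], [0.5078, 0.181]), (218.25, [251, 251, 251],
[... 909 characters left out ...]
3.25, [25, 28, 31], [0.5562, 0.1564]), (204.25, [0, 21, 51], [0.553, 0.1559]), (205.25, [210, 100, 51], [0.5497, 0.1554]), (206.25, [255, 175, 7], [0.5465, 0.155]), (207.25, [250, 158, 0], [0.5433, 0.1545]), (208.25, [247, 229, 204], [0.5401, 0.154]), (209.25, [247, 253, 255], [0.5369, 0.1536]), (210.25, [248, 249, 251], [0.5337, 0.1531]), (211.25, [255, 255, 255], [0.5306, 0.1526]), (212.25, [248, 244, 244], [0.5274, 0.1522]), (213.25, [157, 153, 152], [0.5242, 0.1517]), (214.25, [148, 145, 143], [0.521, 0.1512]), (215.25, [152, 148, 146], [0.5178, 0.1508]), (216.25, [148, 144, 142], [0.5147, 0.1503]), (217.25, [205, 203, 211], [0.5115, 0.1499]), (218.25, [246, 245, 255], [0.5084, 0.1494])]
```

Lean is only about 0.014 rad, in line with the slot, and the arm is clear. Handing in.

```bash
python3 -c "
from workcell import bot
print(bot.sign_off()); print(bot.get_obs()['t'])"
```

```text
the job is handed in; nothing more can be done
None
the job is handed in; nothing more can be done
```

The 12 mm panel is clamped in the black sign base and standing on the hard stop. I handed the job in at about 17 s; no verdict is reported.

- **Finding the panel:** I felt only the panel in the +y pocket. It read 12.1 mm between the fingers, and the tops in the image looked 12, 8 and 16 mm, so I did not feel the other two.
- **Insertion:** Wrist readings between moves peaked at about 12.5 N past the bevels, then ran at a steady 6.5 to 7 N. The panel stopped solidly about 27 mm below the jaw tops. Two firmer pushes, up to about 13.4 N, gave no further travel.
- **Last checks:**
  - The panel leans about 0.014 rad and is in line with the slot within about 0.01 rad. It stands within a few mm of the slot's middle.
  - The other two panels still stand in their pockets, and the marker looked unmoved.
  - The arm is clear of everything.
- **Disagreements and gaps:**
  - A single-frame depth fit first suggested a lean of 0.05 rad. A 12-frame median brought it down to 0.014.
  - The side force stayed at 4 to 7 N while pushing and vanished on release, so the base was a couple of mm from where I had estimated it.
  - I could not read the jaw or plunger joints directly; the hard stop was judged from force and position.
  - I did not re-measure the flask, carton or tape after the move; the arm's path stayed away from them.

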